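Sort away the capsule-filling bench

TASK

Sort the capsule-filling bench: lay the two capsule trays level on the drying rack, lengthwise along it and centred across it, first the long one on the rack, shifted about 2 cm from the rack's middle towards its round tab, then the short one on top of the long one, shifted about 2 cm from the rack's middle the other way, so that each rests on the lips below. Stand the loose ointment jar upright in the empty bay of the box that holds the other jar, and the loose amber bottle upright in the empty bay of the box that holds the other bottle. Keep the trays level so that no capsule spills, and leave the brass weight and the small white dish where they are.

Things in the scene. Friction and masses are not known exactly. Their poses are not given: they have to be found in the camera images.
- tray_long: Loose aluminium capsule tray, the longer of the two: 130 mm long (its x), 58 mm wide (its y), 24 mm high, about 280 g. A flat lip 14 mm wide runs round its top; rows of red capsules stand in the field between, below the lip (they cannot come out). Solid below, plain vertical sides to grip across the width; the same either way round. Origin: centre of the underside, z up.
- tray_short: Loose aluminium capsule tray, the shorter of the two: 98 mm long (its x), 58 mm wide (its y), 24 mm high, about 210 g. A flat lip 14 mm wide runs round its top; rows of red capsules stand in the field between, below the lip (they cannot come out). Solid below, plain vertical sides to grip across the width; the same either way round. Origin: centre of the underside, z up.
- jar: Loose squat white ointment jar with a white screw lid, standing: 50 mm in diameter over the body and 52 mm over the lid (its top 19 mm), straight sides, 56 mm high, about 120 g. Origin: centre of the underside, z up.
- bottle: Loose slim amber bottle with a white cap, standing: body 36 mm in diameter, 72 mm high in all, about 90 g. The body is straight up to about 44 mm above its underside, above that it narrows to the cap. Origin: centre of the underside, z up.
- rack: Drying rack, fixed: a low steel base 150 mm long (its x) and 74 mm wide (its y), with flat lips all round at 20 mm height (22 mm wide along the long sides) and a recess between them. A flat round steel tab, 36 mm across and 6 mm thick, sticks out at its +x end, at table level. Origin: centre of the underside, z up.
- jar_box: Larger grey two-bay open box, fixed: 160 mm long (its x), 82 mm wide (its y), walls 22 mm high and 4 mm thick, inner floor 4 mm above the table. Each bay is 74 mm square. An ointment jar like the loose one already stands in the bay at -x (centre x = -39 mm); the bay at +x (centre x = +39 mm, y = 0) is empty. Origin: centre of the underside.
- bottle_box: Smaller grey two-bay open box, fixed: 120 mm long (its x), 62 mm wide (its y), walls 22 mm high and 4 mm thick, inner floor 4 mm above the table. Each bay is 54 mm square. A slim amber bottle like the loose one already stands in the bay at -x (centre x = -29 mm); the bay at +x (centre x = +29 mm, y = 0) is empty. Origin: centre of the underside.
- weight: Bystander, loose: a brass calibration weight with a small knob, 30 mm in diameter, 36 mm high. Origin: centre of the underside.
- dish: Bystander, loose: a small white ceramic dish, 48 mm in diameter, 22 mm high. Origin: centre of the underside.
There are look-alikes about, which are no part of the job. Leave any purple look-alike of the tray_long alone.

How it is judged:
By the outcome, as a careful person would: the job done as asked, in the order asked, and still so for the second after the job is handed in, with the robot touching nothing.
It also fails if it takes over 117 s, if anything falls off the work surface, if the arm or the gripper's body presses on something with over 40 N, if the wrist force passes 120 N, or if a joint passes its speed limit or range.

ROBOT

A 6-joint arm with a two-finger parallel gripper is mounted at the origin on the work surface. World frame = base frame: x ahead of the robot, y to its left, z up, the work surface at z = 0. Lengths are in m, angles in degrees, forces in N, time in s.
With the tool pointing down it reaches from about 0.4 to 0.825 m from the base axis. Payload 7 kg.
Tool frame: the origin (TCP) lies at the very end of the fingers, on their centre line; the grasp point (between the pads) lies 19 mm behind it; z points along the fingers, y is the line along which they close (so a half turn about z gives the same grasp; the last joint's range is limited). The gripper opens to 88 mm and grips with 3 to 60 N. Pads are 19 mm wide; open, the fingers measure 130 mm over their backs; the gripper's body (78 mm by 193 mm) begins 47 mm behind the grasp point.
Start: joints at [80.449, 20.546, 0.682, 0, -70.136, -16.507], TCP at [0.297, 0.606, 0.227] pointing down, gripper open.
Joint ranges: [-176.03, 176.03], [-82.01, 121.73], [-58.28, 71.71], [-173.87, 95.51], [-174.79, -0.11], [-173.66, 173.66]. Speed limits (degrees/s): [136.94, 136.94, 172.46, 180, 180, 180].

INTERFACE

Orientations are given as [roll, pitch, yaw] about the fixed x, y, z axes, in that order (R = Rz(yaw) Ry(pitch) Rx(roll)).
In Python, from plant import get_obs, snapshot, camera_params, close_job, boxes_of, cut_out, landmark_of gives the robot as it stands.
- The arm moves only by the shell command python3 -m inch 'ROWS' [OPENING]. ROWS is text: rows parted by semicolons, each of 6 numbers parted by spaces: the shift along the tool's x, y, z in units of 30 cm (1.0 is 30 cm), then the turn, a rotation vector about the tool's x, y, z in units of pi rad (1.0 is pi rad). A call has 1 to 10 rows; each row is the pose to reach, as a shift and turn from the pose commanded when the call began, along the tool's axes at that moment, turning the shorter way round; what a row does not reach only later rows make up. A row lasts 1/12 s, in which the tool goes at most 41.7 mm and 7.16 degrees, less where a joint would pass 70% of its speed; a pose out of reach is approached as far as the arm can. A call with a number of a shift or a turn outside -1 to 1 is refused whole. A call with a gripper value outside its range is refused whole. OPENING is the closure, from -1 (fully open) to 1 (shut), set as the call begins (- or left out, the last holds). The fingers move at their own pace and stop on an object; the grip force is fixed at half the most. Time passes only in rows, so rows that repeat a pose let the fingers close. It gives the time, the measured TCP pose, the force, the opening and the grip force at its end, in the units of the state.
- get_obs(): the state, without advancing time (a new reading comes with each control period).
- snapshot(name): name is "scene" or "top"; returns the picture (384x512x3 uint8, red, green, blue); there is no depth.
- camera_params(name): a dict with "mtx" (3x3 intrinsics, pixels), "rvec" (rotation vector, rad) and "tvec" (3), from world to camera coordinates, as OpenCV has them. Camera axes: x right, y down, z forward; pixel columns grow to the right and rows downward; lengths in m; the calibration is good to about 2 mm. A picture is of the moment at which its call begins. camera_params takes no time and is no camera call.
- close_job(): hands the job in; it is judged then, once.
Trained networks look in the newest picture that a camera, given by its name, has taken for a name from the list of things; names that differ only in an ending like _2 or _b are one class to them, and where a whole thing is asked for, a point or a joint stands for the part that bears it (a point fixed in the world has none). Each returns a list of dicts, best first, with "p" (0 to 1); they miss things now and then, are a little off and sometimes report something else, mostly with a low value. They report only what shows in the picture. A call takes as long as a camera call. They do not tell look-alikes from the thing itself.
- boxes_of(camera, thing): "rect" ([left, top, width, height] in pixels, round what is visible of it).
- cut_out(camera, thing): "pixels" (384x512 bool, what is visible of it) and "rect" ([left, top, width, height] in pixels, round what is visible of it).
- landmark_of(camera, thing): "uv" ([column, row] in pixels: a listed point, or the origin of a listed thing).
The state is a dict: "clock": time; "joint_pos": joint angles; "qvel": joint speeds; "tau": joint torques, N m; "tool_pos": TCP position; "orientation": TCP orientation; "force": force on the tool from outside, world axes, zero at the start; "moment": the same for the moment, N m; "opening": finger opening in m; "gripper_force": force on a finger pad.
Only numpy, scipy, OpenCV 4.12 (cv2) and the standard library are available. Lean on these libraries where they do the work, as an engineer would, in place of code of your own. Each camera call takes 0.05 s, during which the arm holds its last target. There are 200 camera calls.

## Working session

There is one attempt and no reset: what is moved stays moved. The work goes in short steps, Python scripts to look and compute and a shell command to move; the robot and the scene stay as the last step left them, time stands still between calls to the robot, and variables do not carry over. Pictures are saved under pics/ and viewed, at most 18 in all, crops included, and the job is handed in when it is done.

```bash
mkdir -p pics; ls; cat > h.py <<'E'
import numpy as np, cv2
from plant import *
def cam(n):
    p=camera_params(n); R=cv2.Rodrigues(np.array(p["rvec"],float))[0]
    return np.array(p["mtx"],float),R,np.array(p["tvec"],float).ravel()
def ray(n,uv,z):
    K,R,t=cam(n); d=R.T@np.linalg.solve(K,[uv[0],uv[1],1.]); c=-R.T@t
    return c+d*(z-c[2])/d[2]
def proj(n,P):
    K,R,t=cam(n); q=(R@np.atleast_2d(P).T).T+t; q=q@K.T; return q[:,:2]/q[:,2:]
E
python3 - <<'E'
from h import *
for n in ("scene","top"):
    im=snapshot(n); cv2.imwrite(f"pics/{n}0.png",im[:,:,::-1]); K,R,t=cam(n); print(n,-R.T@t,K[0,0])
for th in "tray_long tray_short jar bottle rack jar_box bottle_box weight dish".split():
    for n in ("top","scene"):
        print(th,n,[(np.round(d["rect"]).astype(int).tolist(),round(d["p"],2)) for d in boxes_of(n,th)])
print(get_obs())
E
```

```text
pics
scene [1.03210176 0.18911714 0.81916314] 390.6044020487842
top [ 0.31519484 -0.00822939  0.98863659] 354.1833622449398
tray_long top [([325, 193, 37, 50], 0.88), ([388, 212, 27, 52], 0.76), ([343, 151, 44, 40], 0.28)]
tray_long scene [([126, 100, 46, 35], 0.71), ([163, 128, 38, 38], 0.61)]
tray_short top [([141, 227, 31, 38], 0.96)]
tray_short scene [([354, 184, 26, 40], 0.69)]
jar top [([202, 203, 22, 25], 0.85)]
jar scene [([287, 182, 24, 28], 0.91)]
bottle top [([273, 196, 14, 13], 0.7)]
bottle scene [([223, 163, 13, 22], 0.72)]
rack top [([98, 178, 44, 59], 0.74)]
rack scene [([377, 223, 44, 74], 0.56)]
jar_box top [([207, 124, 56, 57], 0.61), ([98, 172, 44, 68], 0.43)]
jar_box scene [([220, 211, 42, 70], 0.77)]
bottle_box top [([342, 148, 47, 44], 0.84)]
bottle_box scene [([112, 154, 31, 39], 0.56)]
weight top [([174, 175, 10, 11], 0.49)]
weight scene [([312, 239, 13, 17], 0.47)]
dish top [([293, 157, 17, 14], 0.78)]
dish scene [([172, 193, 20, 14], 0.51)]
{'clock': 1.0, 'joint_pos': array([ 8.04510349e+01,  2.05451700e+01,  6.82449787e-01, -1.08339150e-03,
       -7.01372190e+01, -1.65062708e+01]), 'qvel': array([ 0.01745279,  0.01167159, -0.1127164 , -0.04737372,  0.07833556,
       -0.02243166]), 'tau': array([ 1.89718539e-04, -5.82396483e+01,  2.93290937e+01,  7.00154051e+00,
        1.23889986e-02, -1.25567567e-05]), 'tool_pos': array([0.29649153, 0.60636484, 0.22657501]), 'orientation': array([ 1.79999769e+02,  9.94220227e-04, -2.60556039e+01]), 'force': array([-0.00135061,  0.11836959,  0.37419414]), 'moment': array([-0.05498659, -0.06020814,  0.00762149]), 'gripper_force': 0.0, 'opening': 0.08773121426304395}
```

```bash
python3 - <<'E'
import cv2
a=cv2.imread("pics/top0.png")[110:290,80:440]; cv2.imwrite("pics/topc.png",cv2.resize(a,(800,400),interpolation=cv2.INTER_CUBIC))
a=cv2.imread("pics/scene0.png")[80:320,100:440]; cv2.imwrite("pics/scenec.png",cv2.resize(a,(800,565),interpolation=cv2.INTER_CUBIC))
E
```

```text
(no output)
```

View pics/topc.png

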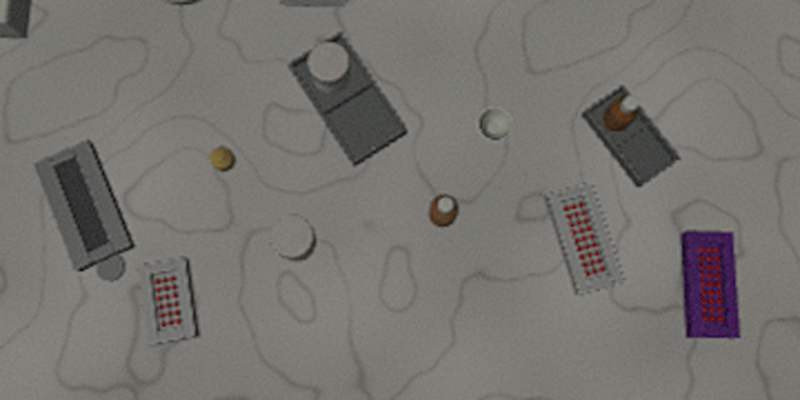

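View pics/scenec.png

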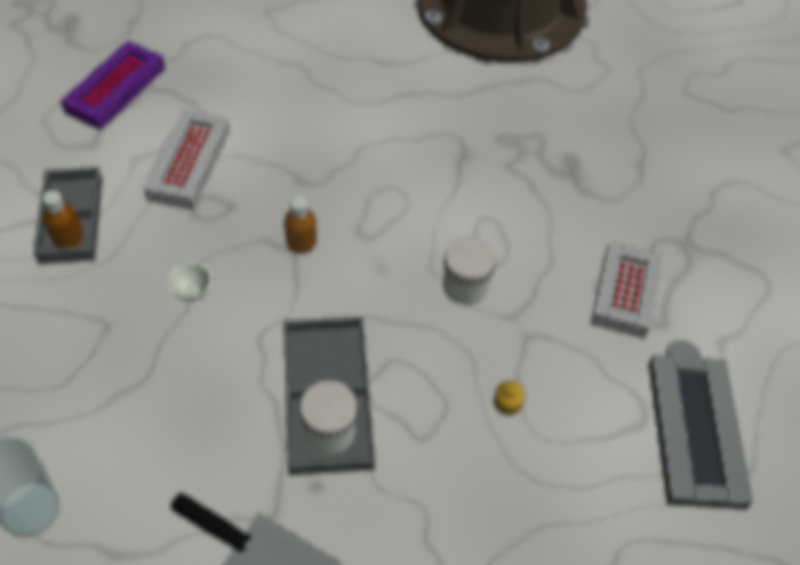

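The top view shows these candidates:
- **tray_long:** the silver tray at (342,218). The purple look-alike is at (400,237).
- **tray_short:** (157,246).
- **jar:** loose at (213,215), with a second one in the box at (227,138).
- **bottle:** loose at (280,203), with a second one in the box at (360,160).
- **Fixed parts:** the rack is at (118,203), with its tab at the lower end at (130,231).

I'll choose the silver trays and the free-standing jar and bottle. Next I'll fit poses from the masks of both cameras.

```bash
cat > fit.py <<'E'
from h import *
from scipy.optimize import minimize
def box(l,w,h,x=0,z=0): return np.array([[x+a*l/2,b*w/2,z+c*h] for a in(-1,1) for b in(-1,1) for c in(0,1)])
def cyl(r,z0,z1,x=0,r1=None):
    a=np.linspace(0,2*np.pi,24,endpoint=False); r1=r1 or r
    return np.vstack([np.c_[x+r*np.cos(a),r*np.sin(a),0*a+z0],np.c_[x+r1*np.cos(a),r1*np.sin(a),0*a+z1]])
bot=lambda x,z:[cyl(.018,z,z+.044,x),cyl(.018,z+.044,z+.058,x,.010),cyl(.010,z+.058,z+.072,x)]
jar=lambda x,z:[cyl(.025,z,z+.037,x),cyl(.026,z+.037,z+.056,x)]
M={"tray_long":[box(.13,.058,.024)],"tray_short":[box(.098,.058,.024)],"jar":jar(0,0),"bottle":bot(0,0),
"rack":[box(.15,.074,.02),cyl(.018,0,.006,.075)],"jar_box":[box(.16,.082,.022)]+jar(-.039,.004),
"bottle_box":[box(.12,.062,.022)]+bot(-.029,.004),"weight":[cyl(.015,0,.036)],"dish":[cyl(.024,0,.022)]}
S=4
def world(P,q,z=0):
    c,s=np.cos(q[2]),np.sin(q[2]); return P@np.array([[c,s,0],[-s,c,0],[0,0,1]])+[q[0],q[1],z]
def render(n,parts,q,win,z=0):
    u,v,w,h=win; im=np.zeros((h*S,w*S),np.uint8)
    for P in parts:
        p=((proj(n,world(P,q,z))-[u,v]+.5)*S-.5)
        cv2.fillConvexPoly(im,cv2.convexHull(np.round(p*16).astype(np.int32)),255,shift=4)
    return cv2.resize(im,(w,h),interpolation=cv2.INTER_AREA)/255.
def fit(parts,masks,q0,z=0,useyaw=True):
    ms={}
    for n,m in masks.items():
        ys,xs=np.where(m); u,v=max(xs.min()-15,0),max(ys.min()-15,0); w,h=xs.max()+16-u,ys.max()+16-v
        mm=np.zeros((h,w)); s=m[v:v+h,u:u+w]; mm[:s.shape[0],:s.shape[1]]=s
        ms[n]=((u,v,w,h),cv2.GaussianBlur(mm,(0,0),.8))
    def f(q):
        return sum(((cv2.GaussianBlur(render(n,parts,q,win,z),(0,0),.8)-m)**2).sum()/m.sum() for n,(win,m) in ms.items())
    best=None
    for y in (np.arange(0,2*np.pi,np.pi/6) if useyaw else [0]):
        s=np.array([[0,0,0],[.01,0,0],[0,.01,0],[0,0,.2]])+[q0[0],q0[1],y]
        r=minimize(f,s[0],method="Nelder-Mead",options=dict(initial_simplex=s,xatol=1e-4,fatol=1e-5,maxiter=150))
        if best is None or r.fun<best.fun: best=r
    return best
E
cat > run1.py <<'E'
from fit import *
I={n:snapshot(n) for n in("top","scene")}
seed=dict(tray_long=(342,218),tray_short=(157,246),jar=(213,215),bottle=(280,203),rack=(120,206),jar_box=(236,152),bottle_box=(365,170),weight=(179,180),dish=(302,163))
import json; out={}
ov={n:cv2.resize(I[n][:,:,::-1],None,fx=4,fy=4,interpolation=cv2.INTER_CUBIC) for n in I}
from scipy.ndimage import binary_fill_holes
for th,uv in seed.items():
    q0=ray("top",uv,.012); masks={}
    parts=M[th]
    for n in I:
        e=proj(n,q0)[0]
        c=[d for d in cut_out(n,th) if np.hypot(*(np.array(d["rect"][:2])+np.array(d["rect"][2:])/2-e))<14]
        if c:
            masks[n]=binary_fill_holes(c[0]["pixels"])
            if th in("jar_box","bottle_box"):
                k=th[:-4]
                for d in cut_out(n,k):
                    cc=np.array(d["rect"][:2])+np.array(d["rect"][2:])/2
                    if np.hypot(*(cc-e))<40 and th!="x":
                        m=d["pixels"]; 
                        if (cv2.dilate(masks[n].astype(np.uint8),np.ones((5,5)))*m).sum()>5: masks[n]=masks[n]|m
    if not masks: print(th,"none"); continue
    uy=th not in("jar","bottle","weight","dish")
    r=fit(parts,masks,q0,useyaw=uy); each=[fit(parts,{n:m},q0,useyaw=uy).x for n,m in masks.items()]
    f=lambda q:[round(q[0]*1e3,1),round(q[1]*1e3,1),round(np.degrees(q[2]),1)]
    print(th,f(r.x),round(r.fun,3),list(masks),[f(q) for q in each]); out[th]=list(r.x)
    for n in I:
        for P in parts:
            p=(proj(n,world(P,r.x))+.5)*4; cv2.polylines(ov[n],[cv2.convexHull(np.round(p).astype(np.int32))],True,(0,255,0),1)
json.dump(out,open("pose.json","w"))
a=ov["top"][4*120:4*275,4*90:4*425]; cv2.imwrite("pics/ovt.png",cv2.resize(a,(800,370),interpolation=cv2.INTER_AREA))
t=ov["top"]; s=ov["scene"]
def crop(im,u,v): return im[4*v:4*v+300,4*u:4*u+400]
cv2.imwrite("pics/ov.png",np.vstack([np.hstack([crop(t,80,185),crop(t,310,150)]),np.hstack([crop(s,340,200),crop(s,105,100)])]))
E
python3 run1.py
```

```text
tray_long [np.float64(421.9), np.float64(-262.4), np.float64(186.2)] 0.011 ['top'] [[np.float64(421.9), np.float64(-262.4), np.float64(186.2)]]Traceback (most recent call last):
  File "run1.py", line 24, in <module>
    r=fit(parts,masks,q0,useyaw=uy); each=[fit(parts,{n:m},q0,useyaw=uy).x for n,m in masks.items()]
                                           ~~~^^^^^^^^^^^^^^^^^^^^^^^^^^
  File "fit.py", line 32, in fit
    r=minimize(f,s[0],method="Nelder-Mead",options=dict(initial_simplex=s,xatol=1e-4,fatol=1e-5,maxiter=150))
    res = _minimize_neldermead(fun, x0, args, callback, bounds=bounds,
                               **options)
    fxcc = func(xcc)
    fx = function(np.copy(x), *(wrapper_args + args))
  File "fit.py", line 28, in f
    return sum(((cv2.GaussianBlur(render(n,parts,q,win,z),(0,0),.8)-m)**2).sum()/m.sum() for n,(win,m) in ms.items())
  File "fit.py", line 28, in <genexpr>
    return sum(((cv2.GaussianBlur(render(n,parts,q,win,z),(0,0),.8)-m)**2).sum()/m.sum() for n,(win,m) in ms.items())
                                  ~~~~~~^^^^^^^^^^^^^^^^^
  File "fit.py", line 18, in render
    p=((proj(n,world(P,q,z))-[u,v]+.5)*S-.5)
        ~~~~^^^^^^^^^^^^^^^^
  File "h.py", line 10, in proj
    K,R,t=cam(n); q=(R@np.atleast_2d(P).T).T+t; q=q@K.T; return q[:,:2]/q[:,2:]
          ~~~^^^
  File "h.py", line 4, in cam
    p=camera_params(n); R=cv2.Rodrigues(np.array(p["rvec"],float))[0]
ValueError: time passes only in moves, steps and waits
```

```bash
sed -i 's/^def cam/from functools import lru_cache\n@lru_cache(None)\ndef cam/' h.py; sed -i 's/f=lambda q:.*/f=lambda q:[float(round(v,1)) for v in (q[0]*1e3,q[1]*1e3,np.degrees(q[2]))]/' run1.py; python3 run1.py
```

```text
tray_long [420.8, -260.9, 7.3] 0.031 ['top', 'scene'] [[420.9, -261.0, 6.6], [421.0, -260.4, 8.9]]
tray_short [414.6, 258.9, 182.6] 0.03 ['top', 'scene'] [[415.4, 257.8, 181.7], [414.0, 259.8, 3.6]]
jar [467.9, 95.4, 15.1] 0.025 ['top', 'scene'] [[468.4, 94.4, 14.6], [467.6, 96.4, 14.7]]
bottle [478.9, -91.6, 3.8] 0.22 ['top', 'scene'] [[479.5, -92.3, 3.6], [478.0, -91.5, 9.0]]
rack [548.9, 355.7, 197.5] 0.045 ['top', 'scene'] [[548.8, 355.1, 197.5], [549.1, 356.4, 197.3]]
jar_box [644.7, 8.7, 206.0] 0.011 ['top', 'scene'] [[644.5, 8.2, 206.3], [645.0, 9.3, 205.6]]
bottle_box [544.0, -346.2, 207.1] 0.025 ['top', 'scene'] [[543.8, -347.2, 26.2], [544.4, -345.4, 206.8]]
weight [586.8, 176.5, 4.3] 0.187 ['top', 'scene'] [[584.9, 175.0, 18.1], [589.2, 178.1, 6.2]]
dish [581.4, -175.8, 7.5] 0.373 ['top', 'scene'] [[583.8, -175.9, 15.7], [576.0, -178.8, 9.6]]
```

View pics/ov.png

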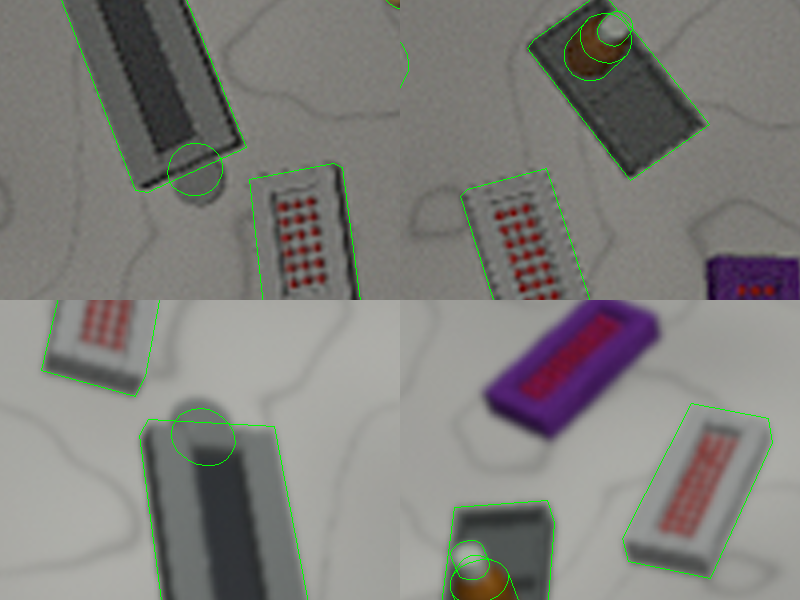

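View pics/ovt.png

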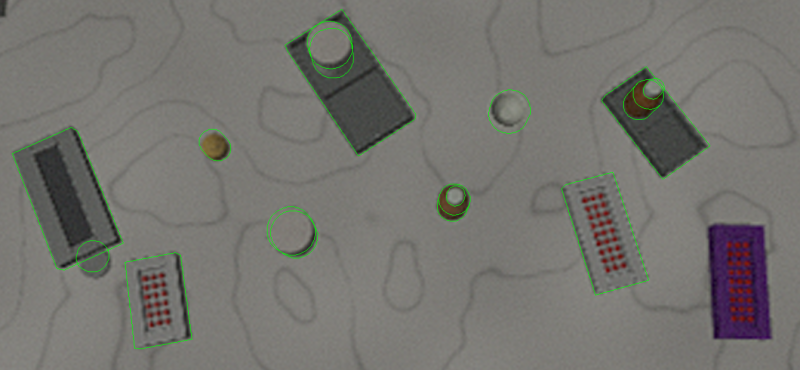

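The overlays sit on the object edges in both views. The rack's tab end points at the robot, with the tab at top px (130,231). I'll write a small planner that works out the rows.

```bash
cat > plan.py <<'E'
from h import *
import sys
def plan(cur,wps):
    cur=np.array(cur,float)
    for w in wps:
        w=np.array(w,float); c,s=np.cos(np.radians(cur[3])),np.sin(np.radians(cur[3]))
        R=np.array([[c,s,0],[s,-c,0],[0,0,-1]]).T
        R=np.array([[c,s,0],[s,-c,0],[0,0,-1]])  # rows: tool axes in world
        d=R@(w[:3]-cur[:3]); dy=(w[3]-cur[3]+180)%360-180
        n=max(np.linalg.norm(d)/.0417,abs(dy)/7.16)
        u=d/.3; print(w,"| %.4f %.4f %.4f 0 0 %.4f"%(*u,-dy/180),"| rows %.1f"%n, "OVER" if abs(u).max()>1 else "")
        cur=w
def cur():
    o=get_obs(); return [*o["tool_pos"],o["orientation"][2]]
E
python3 - <<'E'
from plan import *
plan([.2967,.6064,.2266,-26.055],[(.5,.31,.2,-5),(.52,.03,.2,7.2),(.421,-.261,.1,7.2),(.421,-.261,.005,7.2),(.421,-.261,.14,7.2),(.53,.0,.16,12),(.57,.2,.16,17.4),(.53,.3495,.12,17.4),(.53,.3495,.026,17.4)])
E
```

```text
[ 0.5   0.31  0.2  -5.  ] | 1.0428 0.5899 0.0887 0 0 -0.1170 | rows 8.6 OVER
[0.52 0.03 0.2  7.2 ] | 0.1478 0.9240 0.0000 0 0 -0.0678 | rows 6.7 
[ 0.421 -0.261  0.1    7.2  ] | -0.4490 0.9210 0.3333 0 0 -0.0000 | rows 7.8 
[ 4.21e-01 -2.61e-01  5.00e-03  7.20e+00] | 0.0000 0.0000 0.3167 0 0 -0.0000 | rows 2.3 
[ 0.421 -0.261  0.14   7.2  ] | 0.0000 0.0000 -0.4500 0 0 -0.0000 | rows 3.2 
[ 0.53  0.    0.16 12.  ] | 0.4695 -0.8176 -0.0667 0 0 -0.0267 | rows 6.8 
[ 0.57  0.2   0.16 17.4 ] | 0.2690 -0.6244 0.0000 0 0 -0.0300 | rows 4.9 
[ 0.53    0.3495  0.12   17.4   ] | 0.0218 -0.5154 0.1333 0 0 -0.0000 | rows 3.8 
[ 0.53    0.3495  0.026  17.4   ] | 0.0000 0.0000 0.3133 0 0 -0.0000 | rows 2.3
```

```bash
python3 -m inch '0.95 0.59 0.09 0 0 -0.117;0.95 0.59 0.09 0 0 -0.117;0.95 0.59 0.09 0 0 -0.117;0.95 0.59 0.09 0 0 -0.117;0.95 0.59 0.09 0 0 -0.117;0.95 0.59 0.09 0 0 -0.117;0.95 0.59 0.09 0 0 -0.117;0.95 0.59 0.09 0 0 -0.117;0.95 0.59 0.09 0 0 -0.117;0.95 0.59 0.09 0 0 -0.117' -1
python3 - <<'E'
from plan import *
plan(cur(),[(.5,.31,.2,-5),(.52,.03,.2,7.2),(.421,-.261,.1,7.2)])
E
```

```text
clock: 3.33
tool_pos: [0.4758, 0.3199, 0.1996]
orientation: [180.0, 0.0, -5.2]
force: [-0.8, 0.7, 0.7]
opening: 0.0877
gripper_force: 0.0
[ 0.5   0.31  0.2  -5.  ] | 0.0832 0.0256 -0.0014 0 0 -0.0012 | rows 0.6 
[0.52 0.03 0.2  7.2 ] | 0.1478 0.9240 0.0000 0 0 -0.0678 | rows 6.7 
[ 0.421 -0.261  0.1    7.2  ] | -0.4490 0.9210 0.3333 0 0 -0.0000 | rows 7.8
```

```bash
python3 -m inch '0.23 0.95 0 0 0 -0.069;0.23 0.95 0 0 0 -0.069;0.23 0.95 0 0 0 -0.069;0.23 0.95 0 0 0 -0.069;0.23 0.95 0 0 0 -0.069;0.23 0.95 0 0 0 -0.069;0.23 0.95 0 0 0 -0.069;0.23 0.95 0 0 0 -0.069'
python3 -m inch '-0.449 0.921 0.333 0 0 0;-0.449 0.921 0.333 0 0 0;-0.449 0.921 0.333 0 0 0;-0.449 0.921 0.333 0 0 0;-0.449 0.921 0.333 0 0 0;-0.449 0.921 0.333 0 0 0;-0.449 0.921 0.333 0 0 0;-0.449 0.921 0.333 0 0 0;-0.449 0.921 0.333 0 0 0;-0.449 0.921 0.333 0 0 0'
python3 - <<'E'
from plan import *
plan(cur(),[(.421,-.261,.05,7.2),(.421,-.261,.005,7.2)])
im=snapshot("scene"); cv2.imwrite("pics/s1.png",cv2.resize(im[60:210,80:280,::-1],(800,600),interpolation=cv2.INTER_CUBIC))
E
```

```text
clock: 4.0
tool_pos: [0.5189, 0.0282, 0.1998]
orientation: [180.0, 0.0, 7.3]
force: [0.3, -0.3, 0.0]
opening: 0.0878
gripper_force: 0.0
clock: 4.83
tool_pos: [0.4205, -0.2597, 0.0991]
orientation: [-180.0, 0.1, 7.3]
force: [0.8, 0.1, 0.6]
opening: 0.0876
gripper_force: 0.0
[ 0.421 -0.261  0.05   7.2  ] | 0.0010 0.0044 0.1636 0 0 0.0005 | rows 1.2 
[ 4.21e-01 -2.61e-01  5.00e-03  7.20e+00] | 0.0000 0.0000 0.1500 0 0 -0.0000 | rows 1.1
```

View pics/s1.png

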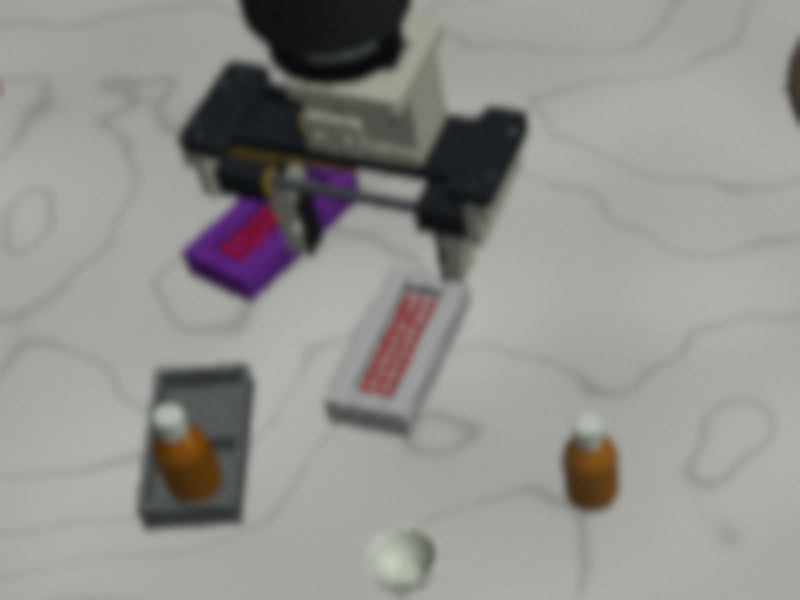

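The silver tray's near end is at crop (370,415) and its centre at about (400,350). The open gripper hovers above and behind it at 10 cm, clear of the purple look-alike at (265,235). I'll go down and grip.

```bash
python3 -c "
from h import *
print(proj('scene',[[.4205,-.2597,.0991]])*1.0, (proj('scene',[[.4205,-.2597,.0991]])-[80,60])*4)"
python3 -m inch '0.001 0.004 0.16 0 0 0;0.001 0.004 0.16 0 0 0;0.001 0.004 0.31 0 0 0;0.001 0.004 0.31 0 0 0;0.001 0.004 0.31 0 0 0'
python3 -m inch '0 0 0 0 0 0;0 0 0 0 0 0;0 0 0 0 0 0;0 0 0 0 0 0;0 0 0 0 0 0;0 0 0 0 0 0;0 0 0 0 0 0;0 0 0 0 0 0' 1
```

```text
[[175.06552091 123.74534047]] [[380.26208365 254.98136188]]
clock: 5.3
tool_pos: [0.4204, -0.2591, 0.0058]
orientation: [-179.9, 0.3, 7.5]
force: [0.4, -0.1, 0.2]
opening: 0.0876
gripper_force: 0.0
clock: 5.97
tool_pos: [0.4219, -0.2605, 0.0077]
orientation: [180.0, -0.1, 7.4]
force: [-0.7, 2.3, 8.1]
opening: 0.0581
gripper_force: 30.0
```

```bash
python3 -m inch '0 0 -0.1 0 0 0;0 0 -0.2 0 0 0;0 0 -0.3 0 0 0;0 0 -0.4 0 0 0;0 0 -0.45 0 0 0;0 0 -0.45 0 0 0;0 0 -0.45 0 0 0'
python3 - <<'E'
from plan import *
plan(cur(),[(.53,.0,.16,12),(.57,.22,.16,17.4),(.53,.3495,.12,17.4),(.53,.3495,.04,17.4)])
print(get_obs()["opening"])
im=snapshot("scene"); cv2.imwrite("pics/s2.png",cv2.resize(im[60:210,80:280,::-1],(800,600),interpolation=cv2.INTER_CUBIC))
E
```

```text
clock: 6.55
tool_pos: [0.4213, -0.2602, 0.1421]
orientation: [-180.0, -0.1, 7.4]
force: [-0.2, 0.8, -4.4]
opening: 0.0578
gripper_force: 30.0
[ 0.53  0.    0.16 12.  ] | 0.4710 -0.8135 -0.0596 0 0 -0.0256 | rows 6.8 
[ 0.57  0.22  0.16 17.4 ] | 0.2829 -0.6896 0.0000 0 0 -0.0300 | rows 5.4 
[ 0.53    0.3495  0.12   17.4   ] | 0.0019 -0.4518 0.1333 0 0 -0.0000 | rows 3.4 
[ 0.53    0.3495  0.04   17.4   ] | 0.0000 0.0000 0.2667 0 0 -0.0000 | rows 1.9 
0.057800947816941686
```

View pics/s2.png

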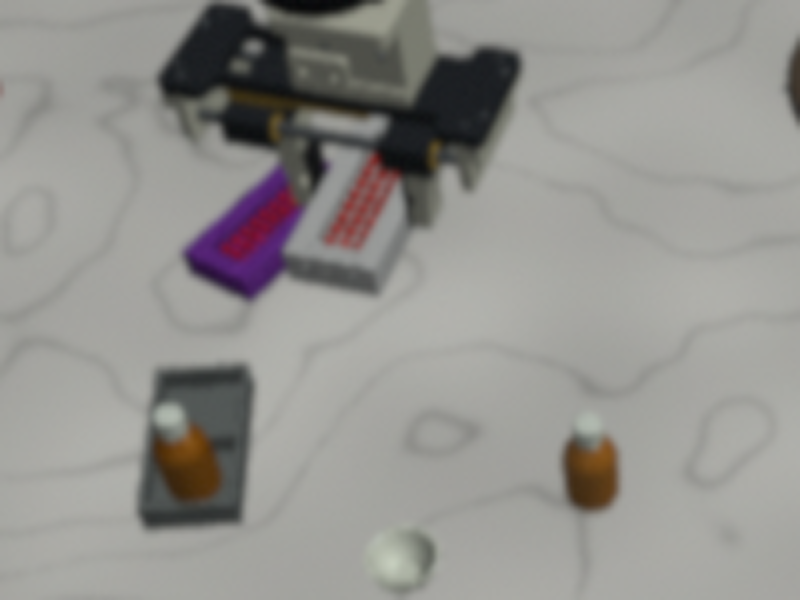

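The tray is held level, its near end at crop (335,275), and the purple one hasn't moved. I'll carry it to the rack.

```bash
python3 -m inch '0.03 -0.05 -0.06 0 0 -0.003;0.47 -0.81 -0.06 0 0 -0.026;0.47 -0.81 -0.06 0 0 -0.026;0.47 -0.81 -0.06 0 0 -0.026;0.47 -0.81 -0.06 0 0 -0.026;0.47 -0.81 -0.06 0 0 -0.026;0.47 -0.81 -0.06 0 0 -0.026;0.47 -0.81 -0.06 0 0 -0.026;0.47 -0.81 -0.06 0 0 -0.026'
python3 -m inch '0.28 -0.69 0 0 0 -0.03;0.28 -0.69 0 0 0 -0.03;0.28 -0.69 0 0 0 -0.03;0.28 -0.69 0 0 0 -0.03;0.28 -0.69 0 0 0 -0.03;0.28 -0.69 0 0 0 -0.03;0.28 -0.69 0 0 0 -0.03'
python3 -m inch '0.002 -0.45 0.13 0 0 0;0.002 -0.45 0.13 0 0 0;0.002 -0.45 0.13 0 0 0;0.002 -0.45 0.13 0 0 0;0.002 -0.45 0.13 0 0 0;0.002 -0.45 0.13 0 0 0;0.002 -0.45 0.13 0 0 0;0.002 -0.45 0.13 0 0 0'
python3 - <<'E'
from plan import *
o=get_obs(); print(o["tool_pos"],o["orientation"],o["opening"])
plan(cur(),[(.53,.3495,.04,17.4)])
E
```

```text
clock: 7.35
tool_pos: [0.5301, 0.0018, 0.1574]
orientation: [180.0, 0.2, 12.3]
force: [-1.1, -0.4, -2.8]
opening: 0.0576
gripper_force: 30.0
clock: 7.93
tool_pos: [0.5682, 0.2217, 0.1571]
orientation: [180.0, 0.2, 17.7]
force: [-0.6, 0.0, -3.0]
opening: 0.0577
gripper_force: 30.0
clock: 8.6
tool_pos: [0.5287, 0.3464, 0.1204]
orientation: [180.0, 0.0, 17.4]
force: [0.5, 0.2, -3.2]
opening: 0.0577
gripper_force: 30.0
[0.52866111 0.34640219 0.12040061] [1.79973659e+02 3.99477830e-02 1.74278062e+01] 0.057715559969069255
[ 0.53    0.3495  0.04   17.4   ] | 0.0074 -0.0085 0.2680 0 0 0.0002 | rows 1.9
```

```bash
python3 -m inch '0.007 -0.0085 0.1 0 0 0;0.007 -0.0085 0.2 0 0 0;0.007 -0.0085 0.275 0 0 0;0.007 -0.0085 0.275 0 0 0;0.007 -0.0085 0.275 0 0 0;0.007 -0.0085 0.275 0 0 0'
python3 - <<'E'
from fit import *
for n,(u,v) in {"scene":(340,170),"top":(70,170)}.items():
    im=cv2.resize(snapshot(n)[v:v+130,u:u+100,::-1],None,fx=4,fy=4,interpolation=cv2.INTER_CUBIC)
    for P,q,z in [(M["tray_long"][0],(.53,.3495,np.radians(17.4)),.029),(M["rack"][0],(.549,.3555,np.radians(17.4)),0)]:
        p=(proj(n,world(P,q,z))+.5-[u,v])*4; cv2.polylines(im,[cv2.convexHull(np.round(p).astype(np.int32))],True,(0,255,0),1)
    globals()[n]=im
cv2.imwrite("pics/p1.png",np.hstack([scene,top]))
print(get_obs()["tool_pos"])
E
```

```text
clock: 9.1
tool_pos: [0.5309, 0.351, 0.0399]
orientation: [-180.0, -0.1, 17.5]
force: [-0.0, -0.5, -2.7]
opening: 0.0578
gripper_force: 30.0
[0.53090571 0.35162148 0.04040663]
```

View pics/p1.png

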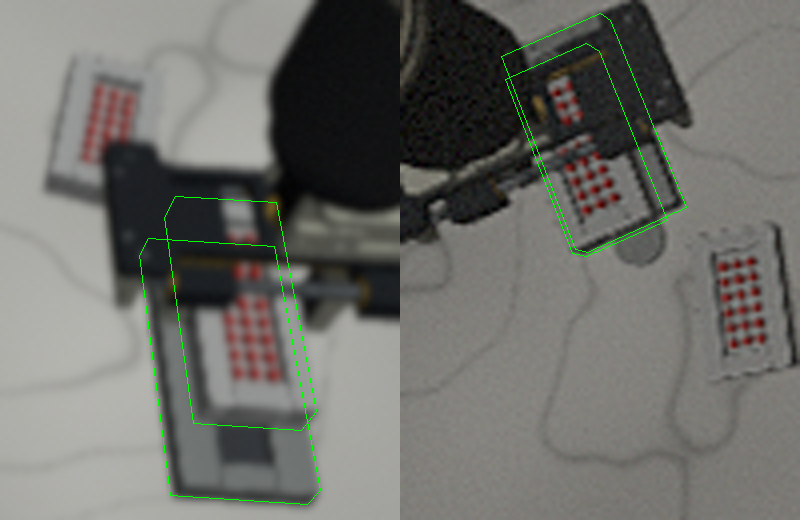

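```bash
python3 -m inch '0 0 0 0 0 0;0 0 0 0 0 0;0 0 0 0 0 0'; python3 -m inch '0 0 0 0 0 0'; python3 -m inch '0 0 0 0 0 0'
python3 - <<'E'
from fit import *
I={n:snapshot(n) for n in("scene","top")}
from scipy.ndimage import binary_fill_holes
for n in I:
  for d in cut_out(n,"tray_long")[:3]: print(n,d["rect"],d["p"],d["pixels"].sum())
E
```

```text
clock: 9.45
tool_pos: [0.5299, 0.3512, 0.0391]
orientation: [-180.0, -0.1, 17.5]
force: [0.7, -1.0, -2.3]
opening: 0.0576
gripper_force: 30.0
clock: 9.53
tool_pos: [0.5297, 0.3511, 0.0387]
orientation: [-180.0, -0.0, 17.5]
force: [0.0, 0.5, -3.0]
opening: 0.058
gripper_force: 30.0
clock: 9.62
tool_pos: [0.5296, 0.351, 0.0384]
orientation: [-180.0, -0.0, 17.5]
force: [0.6, 0.8, -2.0]
opening: 0.0578
gripper_force: 30.0
scene [386.9, 220.0, 33.3, 54.3] 0.84 964
scene [125.7, 98.6, 47.5, 37.6] 0.58 894
top [106.3, 190.0, 28.2, 43.9] 0.96 539
top [388.8, 211.8, 24.6, 52.0] 0.62 1210
```

```bash
python3 -m inch '0.001 0.005 0.01 0 0 0;0.001 0.005 0.02 0 0 0;0.001 0.005 0.03 0 0 0;0.001 0.005 0.033 0 0 0;0.001 0.005 0.036 0 0 0;0.001 0.005 0.036 0 0 0;0.001 0.005 0.036 0 0 0'; python3 -m inch '0 0 0.003 0 0 0;0 0 0.003 0 0 0'
```

```text
clock: 10.4
tool_pos: [0.5302, 0.3493, 0.0277]
orientation: [180.0, 0.0, 17.5]
force: [-2.8, -1.4, 4.5]
opening: 0.0579
gripper_force: 30.0
clock: 10.57
tool_pos: [0.5303, 0.3493, 0.0277]
orientation: [180.0, -0.0, 17.5]
force: [-5.9, -3.3, 12.3]
opening: 0.0577
gripper_force: 30.0
```

Contact at 20 mm underside height, as expected. Release partly, lift and check.

```bash
python3 -m inch '0 0 -0.003 0 0 0;0 0 -0.003 0 0 0;0 0 -0.003 0 0 0;0 0 -0.003 0 0 0;0 0 -0.003 0 0 0;0 0 -0.003 0 0 0' -0.9
python3 -m inch '0 0 -0.1 0 0 0;0 0 -0.2 0 0 0;0 0 -0.3 0 0 0;0 0 -0.4 0 0 0;0 0 -0.4 0 0 0;0 0 -0.4 0 0 0'
python3 - <<'E'
from plan import *
plan(cur(),[(.4147,.2587,.1,2.6),(.4147,.2587,.005,2.6),(.4147,.2587,.15,2.6),(.5682,.3615,.12,17.4),(.5682,.3615,.065,17.4)])
E
```

```text
clock: 11.07
tool_pos: [0.5304, 0.3496, 0.0272]
orientation: [180.0, 0.0, 17.5]
force: [-0.3, -0.2, 0.6]
opening: 0.083
gripper_force: 0.0
clock: 11.57
tool_pos: [0.5312, 0.3505, 0.1496]
orientation: [-179.9, -0.2, 17.5]
force: [-0.3, -1.2, -1.1]
opening: 0.0835
gripper_force: 0.0
[0.4147 0.2587 0.1    2.6   ] | -0.4625 0.1749 0.1654 0 0 0.0828 | rows 3.8 
[0.4147 0.2587 0.005  2.6   ] | 0.0000 0.0000 0.3167 0 0 -0.0000 | rows 2.3 
[0.4147 0.2587 0.15   2.6   ] | 0.0000 0.0000 -0.4833 0 0 -0.0000 | rows 3.5 
[ 0.5682  0.3615  0.12   17.4   ] | 0.5267 -0.3191 0.1000 0 0 -0.0822 | rows 4.5 
[ 0.5682  0.3615  0.065  17.4   ] | 0.0000 0.0000 0.1833 0 0 -0.0000 | rows 1.3
```

Now over the short tray, then refit the long tray on the rack.

```bash
python3 -m inch '-0.462 0.175 0.165 0 0 0.083;-0.462 0.175 0.165 0 0 0.083;-0.462 0.175 0.165 0 0 0.083;-0.462 0.175 0.165 0 0 0.083;-0.462 0.175 0.165 0 0 0.083;-0.462 0.175 0.165 0 0 0.083;-0.462 0.175 0.165 0 0 0.083;-0.462 0.175 0.165 0 0 0.083' -1
python3 - <<'E'
from fit import *
from plan import *
plan(cur(),[(.4147,.2587,.005,2.6)])
I={n:snapshot(n) for n in("scene","top")}; masks={}
for n in I:
  c=[d for d in cut_out(n,"tray_long") if np.hypot(*(np.array(d["rect"][:2])+np.array(d["rect"][2:])/2-proj(n,[.53,.3495,.04])[0]))<20]
  print(n,[(d["rect"],d["p"]) for d in c])
  if c:
    masks[n]=c[0]["pixels"]; r=fit(M["tray_long"],{n:masks[n]},(.53,.3495),.02); print(r.x*[1e3,1e3,57.3],r.fun)
for n,(u,v) in {"scene":(340,170),"top":(70,170)}.items():
    im=cv2.resize(I[n][v:v+130,u:u+100,::-1],None,fx=4,fy=4,interpolation=cv2.INTER_CUBIC)
    for P,q,z in [(M["tray_long"][0],(.53,.3495,np.radians(17.4)),.02),(M["rack"][0],(.549,.3555,np.radians(17.4)),0)]:
        p=(proj(n,world(P,q,z))+.5-[u,v])*4; cv2.polylines(im,[cv2.convexHull(np.round(p).astype(np.int32))],True,(0,255,0),1)
    globals()[n]=im
cv2.imwrite("pics/p2.png",np.hstack([scene,top]))
E
```

```text
clock: 12.23
tool_pos: [0.4147, 0.2586, 0.0979]
orientation: [-180.0, -0.0, 2.6]
force: [0.4, -0.0, 0.3]
opening: 0.0875
gripper_force: 0.0
[0.4147 0.2587 0.005  2.6   ] | -0.0001 -0.0004 0.3095 0 0 -0.0002 | rows 2.2 
scene [([383.7, 222.3, 33.8, 53.8], 0.92)]
[529.66109861 349.67066683  16.18681739] 0.024127651604521003
top [([99.9, 180.7, 34.3, 38.8], 0.68)]
[549.08115596 338.91330352  45.58069292] 0.5855442873859956
```

View pics/p2.png

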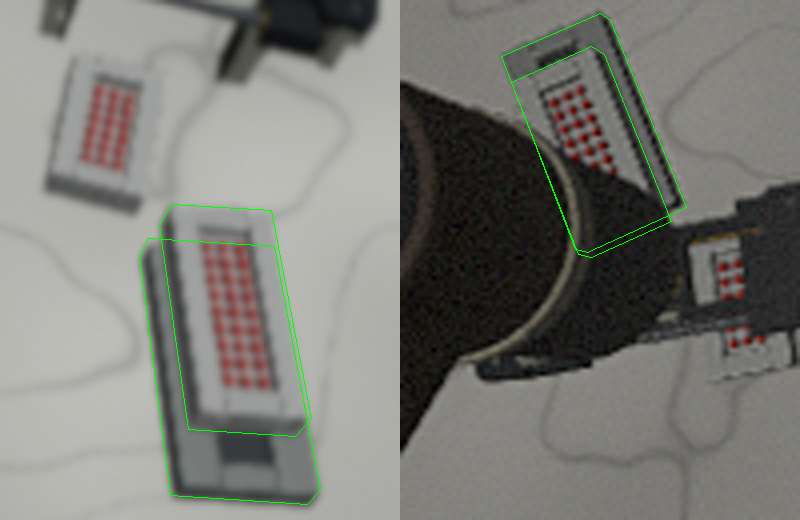

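The long tray sits within 1 mm of its target: the outline in the scene view matches, with its lower edge at about (245,430). Next I'll grip the short tray and lift it.

```bash
python3 -m inch '0 0 0.15 0 0 0;0 0 0.15 0 0 0;0 0 0.305 0 0 0;0 0 0.305 0 0 0;0 0 0.305 0 0 0;0 0 0.305 0 0 0'
python3 -m inch '0 0 0 0 0 0;0 0 0 0 0 0;0 0 0 0 0 0;0 0 0 0 0 0;0 0 0 0 0 0;0 0 0 0 0 0;0 0 0 0 0 0;0 0 0 0 0 0' 1
python3 -m inch '0 0 -0.1 0 0 0;0 0 -0.2 0 0 0;0 0 -0.3 0 0 0;0 0 -0.4 0 0 0;0 0 -0.5 0 0 0;0 0 -0.5 0 0 0;0 0 -0.5 0 0 0;0 0 -0.5 0 0 0'
python3 - <<'E'
from plan import *
plan(cur(),[(.5682,.3615,.125,17.4),(.5682,.3615,.06,17.4)])
E
```

```text
clock: 12.93
tool_pos: [0.4144, 0.2581, 0.0074]
orientation: [180.0, 0.0, 2.6]
force: [0.2, 0.6, 0.4]
opening: 0.0873
gripper_force: 0.0
clock: 13.6
tool_pos: [0.4142, 0.2581, 0.007]
orientation: [-180.0, -0.0, 2.6]
force: [-1.9, -0.4, 7.2]
opening: 0.0578
gripper_force: 30.0
clock: 14.27
tool_pos: [0.4134, 0.2573, 0.1558]
orientation: [180.0, 0.0, 2.5]
force: [-0.9, 0.7, -3.3]
opening: 0.0578
gripper_force: 30.0
[ 0.5682  0.3615  0.125  17.4   ] | 0.5309 -0.3241 0.1026 0 0 -0.0826 | rows 4.5 
[ 0.5682  0.3615  0.06   17.4   ] | 0.0000 0.0000 0.2167 0 0 -0.0000 | rows 1.6
```

```bash
python3 -m inch '0.06 -0.04 0.02 0 0 -0.01;0.53 -0.324 0.1 0 0 -0.083;0.53 -0.324 0.1 0 0 -0.083;0.53 -0.324 0.1 0 0 -0.083;0.53 -0.324 0.1 0 0 -0.083;0.53 -0.324 0.1 0 0 -0.083;0.53 -0.324 0.1 0 0 -0.083;0.53 -0.324 0.1 0 0 -0.083;0.53 -0.324 0.1 0 0 -0.083'
python3 -m inch '0 0 0.1 0 0 0;0 0 0.19 0 0 0;0 0 0.225 0 0 0;0 0 0.225 0 0 0;0 0 0.225 0 0 0;0 0 0.225 0 0 0;0 0 0.225 0 0 0;0 0 0.225 0 0 0'
python3 - <<'E'
from plan import *
plan(cur(),[(.5682,.3615,.0515,17.4)])
im=cv2.resize(snapshot("scene")[170:300,340:440,::-1],None,fx=4,fy=4,interpolation=cv2.INTER_CUBIC)
im2=cv2.resize(snapshot("top")[170:300,70:170,::-1],None,fx=4,fy=4,interpolation=cv2.INTER_CUBIC)
cv2.imwrite("pics/p3.png",np.hstack([im,im2]))
E
```

```text
clock: 15.02
tool_pos: [0.5675, 0.3612, 0.1255]
orientation: [180.0, 0.1, 17.5]
force: [-0.4, -0.7, -1.4]
opening: 0.0577
gripper_force: 30.0
clock: 15.68
tool_pos: [0.5691, 0.3626, 0.0605]
orientation: [-179.9, -0.1, 17.5]
force: [-0.1, -0.3, -1.9]
opening: 0.0578
gripper_force: 30.0
[ 0.5682  0.3615  0.0515 17.4   ] | -0.0040 0.0027 0.0302 0 0 0.0006 | rows 0.2
```

View pics/p3.png

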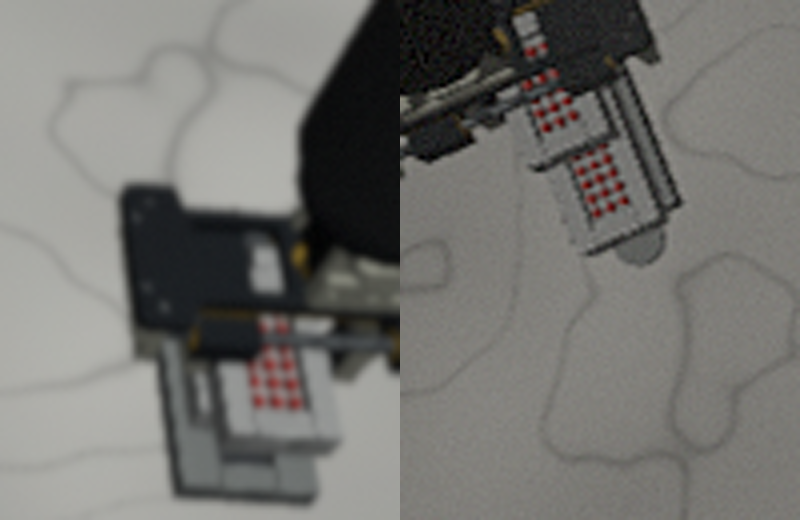

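The short tray hangs level above the long one, offset away from the tab (tab at right pane (640,245)). I'll lower it.

```bash
python3 -m inch '-0.002 0.002 0.008 0 0 0;-0.002 0.002 0.014 0 0 0;-0.002 0.002 0.02 0 0 0;-0.002 0.002 0.024 0 0 0;-0.002 0.002 0.027 0 0 0;-0.002 0.002 0.027 0 0 0;-0.002 0.002 0.027 0 0 0;-0.002 0.002 0.027 0 0 0'
```

```text
clock: 16.45
tool_pos: [0.5681, 0.3612, 0.0511]
orientation: [180.0, -0.0, 17.5]
force: [-3.0, -2.0, 3.6]
opening: 0.0575
gripper_force: 30.0
```

```bash
python3 -m inch '0 0 0 0 0 0;0 0 0 0 0 0;0 0 0 0 0 0;0 0 0 0 0 0;0 0 0 0 0 0;0 0 0 0 0 0' -0.8
python3 -m inch '0 0 -0.1 0 0 0;0 0 -0.2 0 0 0;0 0 -0.3 0 0 0;0 0 -0.4 0 0 0;0 0 -0.4 0 0 0;0 0 -0.4 0 0 0'
python3 - <<'E'
from plan import *
plan(cur(),[(.4679,.0954,.15,26),(.4679,.0954,.031,26),(.4679,.0954,.15,26),(.6797,.0258,.14,26),(.6797,.0258,.036,26)])
b=np.array([.6447,.0087])+.039*np.array([np.cos(np.radians(206)),np.sin(np.radians(206))]);print(b)
b=np.array([.544,-.3462])+.029*np.array([np.cos(np.radians(207)),np.sin(np.radians(207))]);print(b)
E
```

```text
clock: 16.95
tool_pos: [0.5681, 0.3612, 0.0506]
orientation: [180.0, 0.0, 17.5]
force: [0.9, -0.6, 0.4]
opening: 0.0788
gripper_force: 0.0
clock: 17.45
tool_pos: [0.569, 0.3621, 0.1734]
orientation: [-179.9, -0.2, 17.5]
force: [-0.5, 0.1, -0.5]
opening: 0.0789
gripper_force: 0.0
[ 0.4679  0.0954  0.15   26.    ] | -0.5889 0.7466 0.0780 0 0 -0.0472 | rows 6.9 
[ 0.4679  0.0954  0.031  26.    ] | 0.0000 0.0000 0.3967 0 0 -0.0000 | rows 2.9 
[ 0.4679  0.0954  0.15   26.    ] | 0.0000 0.0000 -0.3967 0 0 -0.0000 | rows 2.9 
[6.797e-01 2.580e-02 1.400e-01 2.600e+01] | 0.5328 0.5180 0.0333 0 0 -0.0000 | rows 5.4 
[6.797e-01 2.580e-02 3.600e-02 2.600e+01] | 0.0000 0.0000 0.3467 0 0 -0.0000 | rows 2.5 
[ 0.60964703 -0.00839647]
[ 0.51816081 -0.35936572]
```

```bash
python3 -m inch '-0.589 0.747 0.078 0 0 -0.047;-0.589 0.747 0.078 0 0 -0.047;-0.589 0.747 0.078 0 0 -0.047;-0.589 0.747 0.078 0 0 -0.047;-0.589 0.747 0.078 0 0 -0.047;-0.589 0.747 0.078 0 0 -0.047;-0.589 0.747 0.078 0 0 -0.047;-0.589 0.747 0.078 0 0 -0.047;-0.589 0.747 0.078 0 0 -0.047;-0.589 0.747 0.078 0 0 -0.047' -1
python3 - <<'E'
from fit import *
from plan import *
plan(cur(),[(.4679,.0954,.031,26),(.4679,.0954,.15,26),(.6096,-.0084,.14,26),(.6096,-.0084,.037,26)])
I={n:snapshot(n) for n in("scene","top")}
for th,z,c0 in(("tray_short",.044,(.5682,.3615)),):
 for n in I:
  c=[d for d in cut_out(n,th) if np.hypot(*(np.array(d["rect"][:2])+np.array(d["rect"][2:])/2-proj(n,[*c0,z+.02])[0]))<20]
  if c: r=fit(M[th],{n:c[0]["pixels"]},c0,z); print(n,r.x*[1e3,1e3,57.3],r.fun)
for n,(u,v) in {"scene":(340,170),"top":(70,150)}.items():
    im=cv2.resize(I[n][v:v+130,u:u+100,::-1],None,fx=4,fy=4,interpolation=cv2.INTER_CUBIC)
    for P,q,z in [(M["tray_short"][0],(.5682,.3615,np.radians(17.4)),.044),(M["tray_long"][0],(.53,.3495,np.radians(17.4)),.02)]:
        p=(proj(n,world(P,q,z))+.5-[u,v])*4; cv2.polylines(im,[cv2.convexHull(np.round(p).astype(np.int32))],True,(0,255,0),1)
    globals()[n]=im
cv2.imwrite("pics/p4.png",np.hstack([scene,top]))
E
```

```text
clock: 18.28
tool_pos: [0.4672, 0.0943, 0.1472]
orientation: [180.0, -0.0, 25.9]
force: [0.6, -0.2, 0.2]
opening: 0.0879
gripper_force: 0.0
[ 0.4679  0.0954  0.031  26.    ] | 0.0038 -0.0022 0.3873 0 0 -0.0004 | rows 2.8 
[ 0.4679  0.0954  0.15   26.    ] | 0.0000 0.0000 -0.3967 0 0 -0.0000 | rows 2.9 
[ 6.096e-01 -8.400e-03  1.400e-01  2.600e+01] | 0.2729 0.5180 0.0333 0 0 -0.0000 | rows 4.2 
[ 6.096e-01 -8.400e-03  3.700e-02  2.600e+01] | 0.0000 0.0000 0.3433 0 0 -0.0000 | rows 2.5 
scene [569.08236365 361.42148436  17.76751385] 0.004214923241587217
```

View pics/p4.png

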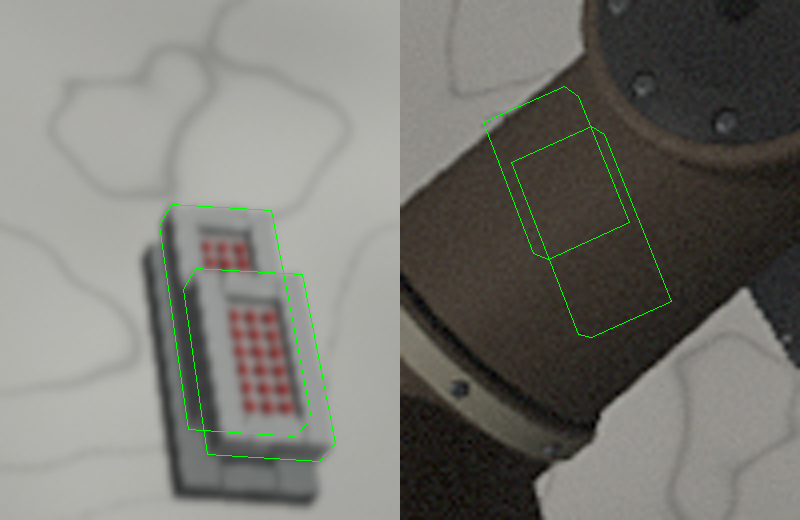

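The stack matches both outlines, with the short tray's lower edge at about (270,455), and it is level. Next is the jar: go down, grip, lift.

```bash
python3 -m inch '0.002 -0.002 0.13 0 0 0;0.002 -0.002 0.26 0 0 0;0.002 -0.002 0.387 0 0 0;0.002 -0.002 0.387 0 0 0;0.002 -0.002 0.387 0 0 0;0.002 -0.002 0.387 0 0 0'
python3 -m inch '0 0 0 0 0 0;0 0 0 0 0 0;0 0 0 0 0 0;0 0 0 0 0 0;0 0 0 0 0 0;0 0 0 0 0 0;0 0 0 0 0 0;0 0 0 0 0 0;0 0 0 0 0 0' 1
python3 -m inch '0 0 -0.1 0 0 0;0 0 -0.2 0 0 0;0 0 -0.3 0 0 0;0 0 -0.36 0 0 0;0 0 -0.36 0 0 0;0 0 -0.36 0 0 0'
python3 - <<'E'
from plan import *
plan(cur(),[(.6096,-.0084,.13,26),(.6096,-.0084,.05,26),(.6096,-.0084,.037,26)])
E
```

```text
clock: 18.98
tool_pos: [0.4683, 0.096, 0.0326]
orientation: [180.0, -0.0, 26.0]
force: [-0.1, 0.0, -0.7]
opening: 0.0881
gripper_force: 0.0
clock: 19.73
tool_pos: [0.4674, 0.0952, 0.0316]
orientation: [180.0, -0.0, 26.0]
force: [-1.6, -0.2, 5.6]
opening: 0.0515
gripper_force: 30.0
clock: 20.23
tool_pos: [0.4675, 0.0955, 0.14]
orientation: [-180.0, -0.1, 25.9]
force: [-0.8, -0.8, -2.3]
opening: 0.0514
gripper_force: 30.0
[ 6.096e-01 -8.400e-03  1.300e-01  2.600e+01] | 0.2742 0.5186 0.0333 0 0 -0.0003 | rows 4.2 
[ 6.096e-01 -8.400e-03  5.000e-02  2.600e+01] | 0.0000 0.0000 0.2667 0 0 -0.0000 | rows 1.9 
[ 6.096e-01 -8.400e-03  3.700e-02  2.600e+01] | 0.0000 0.0000 0.0433 0 0 -0.0000 | rows 0.3
```

```bash
python3 -m inch '0.05 0.09 0.03 0 0 0;0.274 0.519 0.03 0 0 0;0.274 0.519 0.03 0 0 0;0.274 0.519 0.03 0 0 0;0.274 0.519 0.03 0 0 0;0.274 0.519 0.03 0 0 0;0.274 0.519 0.03 0 0 0;0.274 0.519 0.03 0 0 0;0.274 0.519 0.03 0 0 0'
python3 -m inch '0 0 0.1 0 0 0;0 0 0.2 0 0 0;0 0 0.25 0 0 0;0 0 0.25 0 0 0;0 0 0.25 0 0 0;0 0 0.25 0 0 0;0 0 0.25 0 0 0'
python3 - <<'E'
from plan import *
plan(cur(),[(.6096,-.0084,.0365,26)])
im=cv2.resize(snapshot("scene")[180:300,190:290,::-1],None,fx=4,fy=4,interpolation=cv2.INTER_CUBIC)
im2=cv2.resize(snapshot("top")[100:220,180:280,::-1],None,fx=4,fy=4,interpolation=cv2.INTER_CUBIC)
cv2.imwrite("pics/p5.png",np.hstack([im,im2]))
E
```

```text
clock: 20.98
tool_pos: [0.6081, -0.0084, 0.1294]
orientation: [-180.0, 0.1, 26.0]
force: [-0.3, -0.2, -0.8]
opening: 0.0516
gripper_force: 30.0
clock: 21.57
tool_pos: [0.6104, -0.0082, 0.0571]
orientation: [180.0, -0.2, 26.0]
force: [0.2, 0.9, -1.2]
opening: 0.0512
gripper_force: 30.0
[ 6.096e-01 -8.400e-03  3.650e-02  2.600e+01] | -0.0026 -0.0006 0.0687 0 0 0.0000 | rows 0.5
```

View pics/p5.png

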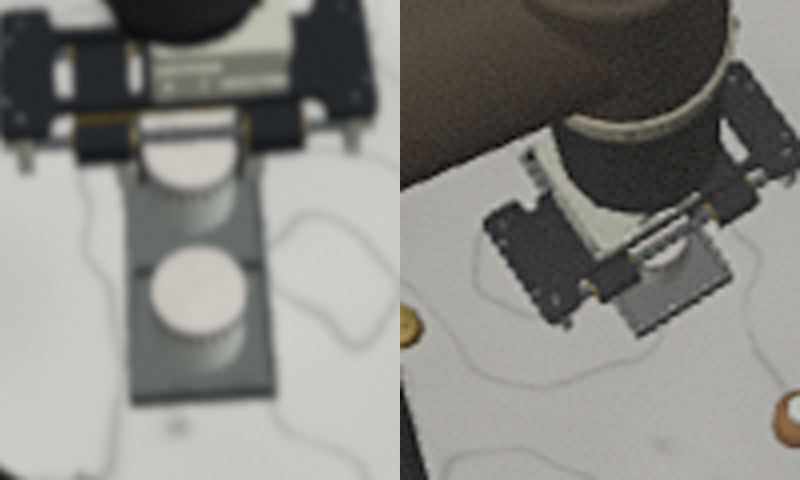

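The held jar (left pane, (190,190)) is over the empty bay, behind the other jar at (200,300). I'll lower it and release.

```bash
python3 -m inch '-0.002 0 0.02 0 0 0;-0.002 0 0.04 0 0 0;-0.002 0 0.055 0 0 0;-0.002 0 0.065 0 0 0;-0.002 0 0.068 0 0 0;-0.002 0 0.068 0 0 0;-0.002 0 0.068 0 0 0;-0.002 0 0.068 0 0 0'
```

```text
clock: 22.33
tool_pos: [0.6084, -0.0092, 0.0357]
orientation: [180.0, 0.0, 26.0]
force: [-5.2, -0.1, 12.2]
opening: 0.0513
gripper_force: 30.0
```

```bash
python3 -m inch '0 0 -0.002 0 0 0;0 0 -0.002 0 0 0;0 0 -0.002 0 0 0;0 0 -0.002 0 0 0;0 0 -0.002 0 0 0;0 0 -0.002 0 0 0' -0.6
python3 -m inch '0 0 -0.1 0 0 0;0 0 -0.2 0 0 0;0 0 -0.3 0 0 0;0 0 -0.4 0 0 0;0 0 -0.4 0 0 0;0 0 -0.4 0 0 0'
python3 - <<'E'
from plan import *
plan(cur(),[(.479,-.0918,.15,27),(.479,-.0918,.022,27),(.479,-.0918,.14,27),(.45,-.25,.15,27),(.5182,-.3594,.15,27),(.5182,-.3594,.04,27)])
E
```

```text
clock: 22.83
tool_pos: [0.6088, -0.0091, 0.0352]
orientation: [-180.0, 0.0, 26.0]
force: [-0.3, 0.1, -0.8]
opening: 0.0702
gripper_force: 0.0
clock: 23.33
tool_pos: [0.61, -0.0088, 0.1576]
orientation: [180.0, -0.2, 26.0]
force: [-0.8, 0.2, -0.6]
opening: 0.0704
gripper_force: 0.0
[ 0.479  -0.0918  0.15   27.    ] | -0.5137 0.0577 0.0254 0 0 -0.0057 | rows 3.7 
[ 4.79e-01 -9.18e-02  2.20e-02  2.70e+01] | 0.0000 0.0000 0.4267 0 0 -0.0000 | rows 3.1 
[ 0.479  -0.0918  0.14   27.    ] | 0.0000 0.0000 -0.3933 0 0 -0.0000 | rows 2.8 
[ 0.45 -0.25  0.15 27.  ] | -0.3255 0.4260 -0.0333 0 0 -0.0000 | rows 3.9 
[ 0.5182 -0.3594  0.15   27.    ] | 0.0370 0.4281 0.0000 0 0 -0.0000 | rows 3.1 
[ 0.5182 -0.3594  0.04   27.    ] | 0.0000 0.0000 0.3667 0 0 -0.0000 | rows 2.6
```

```bash
python3 -m inch '-0.514 0.058 0.025 0 0 -0.006;-0.514 0.058 0.025 0 0 -0.006;-0.514 0.058 0.025 0 0 -0.006;-0.514 0.058 0.025 0 0 -0.006;-0.514 0.058 0.025 0 0 -0.006;-0.514 0.058 0.025 0 0 -0.006;-0.514 0.058 0.025 0 0 -0.006' -1
python3 -m inch '0 0 0.14 0 0 0;0 0 0.28 0 0 0;0 0 0.42 0 0 0;0 0 0.42 0 0 0;0 0 0.42 0 0 0;0 0 0.42 0 0 0;0 0 0.42 0 0 0'
python3 -m inch '0 0 0 0 0 0;0 0 0 0 0 0;0 0 0 0 0 0;0 0 0 0 0 0;0 0 0 0 0 0;0 0 0 0 0 0;0 0 0 0 0 0;0 0 0 0 0 0;0 0 0 0 0 0;0 0 0 0 0 0' 1
```

```text
clock: 23.92
tool_pos: [0.4779, -0.0923, 0.1476]
orientation: [180.0, 0.0, 27.0]
force: [-0.1, -0.8, 0.1]
opening: 0.0877
gripper_force: 0.0
clock: 24.5
tool_pos: [0.4799, -0.0918, 0.0242]
orientation: [179.9, -0.2, 27.1]
force: [-0.0, 0.6, 0.4]
opening: 0.0875
gripper_force: 0.0
clock: 25.33
tool_pos: [0.4777, -0.0923, 0.0219]
orientation: [-180.0, 0.0, 27.0]
force: [0.5, -0.2, -0.2]
opening: 0.0352
gripper_force: 30.0
```

```bash
python3 -m inch '0 0 -0.1 0 0 0;0 0 -0.2 0 0 0;0 0 -0.3 0 0 0;0 0 -0.4 0 0 0;0 0 -0.43 0 0 0;0 0 -0.43 0 0 0;0 0 -0.43 0 0 0'
python3 -m inch '-0.325 0.426 0 0 0 0;-0.325 0.426 0 0 0 0;-0.325 0.426 0 0 0 0;-0.325 0.426 0 0 0 0;-0.325 0.426 0 0 0 0;-0.325 0.426 0 0 0 0'
python3 -m inch '0.037 0.428 0 0 0 0;0.037 0.428 0 0 0 0;0.037 0.428 0 0 0 0;0.037 0.428 0 0 0 0;0.037 0.428 0 0 0 0;0.037 0.428 0 0 0 0'
python3 - <<'E'
from plan import *
plan(cur(),[(.5182,-.3594,.045,27)])
E
```

```text
clock: 25.92
tool_pos: [0.4775, -0.0921, 0.1508]
orientation: [-180.0, -0.0, 27.0]
force: [-0.6, -0.2, -1.9]
opening: 0.0351
gripper_force: 30.0
clock: 26.42
tool_pos: [0.4471, -0.2518, 0.1486]
orientation: [-179.8, 0.2, 26.8]
force: [-0.1, 0.5, -0.3]
opening: 0.0351
gripper_force: 30.0
clock: 26.92
tool_pos: [0.5167, -0.3586, 0.1488]
orientation: [-179.8, 0.1, 27.0]
force: [-0.4, 0.7, -0.9]
opening: 0.0348
gripper_force: 30.0
[ 0.5182 -0.3594  0.045  27.    ] | 0.0033 0.0046 0.3460 0 0 0.0002 | rows 2.5
```

```bash
python3 -m inch '0.002 0.002 0.1 0 0 0;0.002 0.002 0.2 0 0 0;0.002 0.002 0.3 0 0 0;0.002 0.002 0.345 0 0 0;0.002 0.002 0.345 0 0 0;0.002 0.002 0.345 0 0 0;0.002 0.002 0.345 0 0 0;0.002 0.002 0.345 0 0 0'
python3 - <<'E'
from plan import *
plan(cur(),[(.5182,-.3594,.027,27)])
im=cv2.resize(snapshot("scene")[100:220,80:180,::-1],None,fx=4,fy=4,interpolation=cv2.INTER_CUBIC)
im2=cv2.resize(snapshot("top")[110:230,310:410,::-1],None,fx=4,fy=4,interpolation=cv2.INTER_CUBIC)
cv2.imwrite("pics/p6.png",np.hstack([im,im2]))
E
```

```text
clock: 27.58
tool_pos: [0.5192, -0.3599, 0.0494]
orientation: [179.9, -0.1, 27.1]
force: [1.5, 0.6, -0.0]
opening: 0.0347
gripper_force: 30.0
[ 0.5182 -0.3594  0.027  27.    ] | -0.0023 -0.0029 0.0745 0 0 0.0005 | rows 0.5
```

View pics/p6.png

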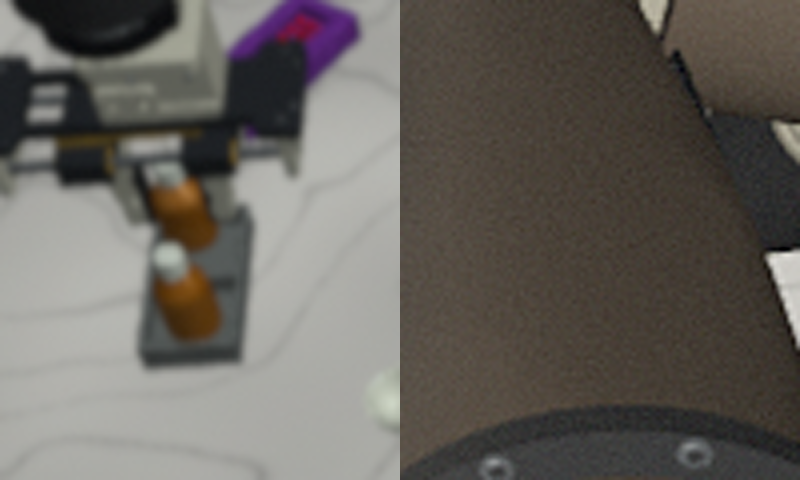

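The held bottle (left pane, (185,210)) is over the empty bay, behind the other bottle at (185,295). Lower it.

```bash
python3 -m inch '-0.001 0 0.02 0 0 0;-0.001 0 0.04 0 0 0;-0.001 0 0.055 0 0 0;-0.001 0 0.065 0 0 0;-0.001 0 0.071 0 0 0;-0.001 0 0.071 0 0 0;-0.001 0 0.071 0 0 0;-0.001 0 0.071 0 0 0'
```

```text
clock: 28.35
tool_pos: [0.5178, -0.3601, 0.026]
orientation: [-180.0, 0.0, 27.0]
force: [0.9, -0.2, -0.8]
opening: 0.0349
gripper_force: 30.0
```

```bash
python3 -m inch '0 0 0.002 0 0 0;0 0 0.003 0 0 0;0 0 0.003 0 0 0'
```

```text
clock: 28.6
tool_pos: [0.5178, -0.3601, 0.0259]
orientation: [180.0, 0.0, 27.1]
force: [-1.8, 1.9, 5.3]
opening: 0.035
gripper_force: 30.0
```

Contact. Release, lift, retreat and check everything.

```bash
python3 -m inch '0 0 -0.002 0 0 0;0 0 -0.002 0 0 0;0 0 -0.002 0 0 0;0 0 -0.002 0 0 0;0 0 -0.002 0 0 0;0 0 -0.002 0 0 0' 0.2
python3 -m inch '0 0 -0.1 0 0 0;0 0 -0.2 0 0 0;0 0 -0.3 0 0 0;0 0 -0.5 0 0 0;0 0 -0.6 0 0 0;0 0 -0.6 0 0 0;0 0 -0.6 0 0 0'
python3 -m inch '-0.5 0.7 0 0 0 0;-0.5 0.7 0 0 0 0;-0.5 0.7 0 0 0 0;-0.5 0.7 0 0 0 0;-0.5 0.7 0 0 0 0;-0.5 0.7 0 0 0 0;-0.5 0.7 0 0 0 0;-0.5 0.7 0 0 0 0'
python3 - <<'E'
from h import *
n="scene"; im=snapshot(n); t=snapshot("top")
for th in("jar","bottle","weight","dish"):
    print(th,[(np.round(d["rect"]).tolist(),round(d["p"],2)) for d in boxes_of(n,th)])
print(proj(n,[[.6096,-.0084,.03],[.5182,-.3594,.04]]))
cv2.imwrite("pics/fs.png",cv2.resize(im[80:320,100:440,::-1],(800,565),interpolation=cv2.INTER_CUBIC)); cv2.imwrite("pics/ft.png",cv2.resize(t[110:290,80:440,::-1],(800,400),interpolation=cv2.INTER_CUBIC))
E
```

```text
clock: 29.1
tool_pos: [0.518, -0.3602, 0.026]
orientation: [180.0, -0.0, 27.0]
force: [-0.4, 0.4, 1.6]
opening: 0.0351
gripper_force: 18.2
clock: 29.68
tool_pos: [0.5196, -0.361, 0.2101]
orientation: [179.7, -0.3, 27.1]
force: [0.4, 0.5, -1.0]
opening: 0.0353
gripper_force: 15.7
clock: 30.35
tool_pos: [0.4774, -0.6179, 0.2018]
orientation: [-179.8, 0.1, 26.8]
force: [-0.7, 0.7, -1.2]
opening: 0.0354
gripper_force: 15.7
jar [([224.0, 213.0, 25.0, 29.0], 0.66)]
bottle [([18.0, 50.0, 20.0, 31.0], 0.85)]
weight [([310.0, 240.0, 13.0, 17.0], 0.52), ([380.0, 218.0, 31.0, 54.0], 0.21)]
dish [([113.0, 153.0, 32.0, 41.0], 0.54), ([168.0, 195.0, 23.0, 13.0], 0.49)]
[[237.27633619 227.05977185]
 [127.01394472 154.57828111]]
```

View pics/fs.png

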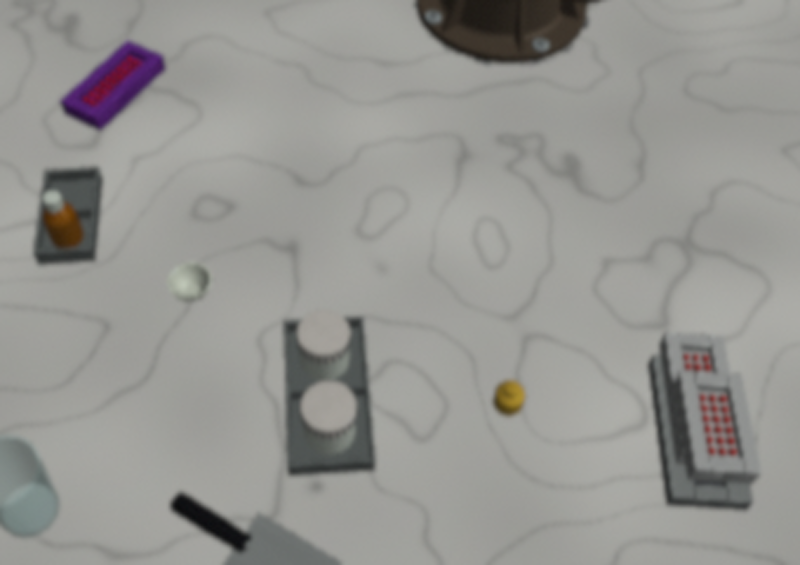

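View pics/ft.png

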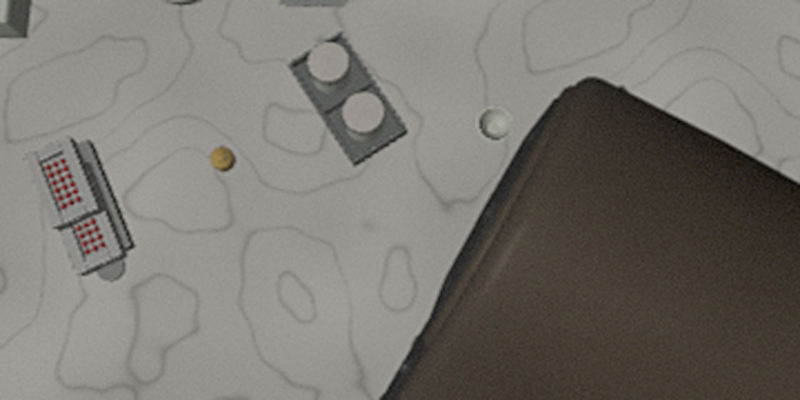

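Everything else is right, but my release value (0.2 means 35 mm) did not free the bottle, so it is still held, at px (28,65) in the scene view. I'll tighten the grip and bring it back.

```bash
python3 -m inch '0 0 0 0 0 0;0 0 0 0 0 0' 1
python3 -m inch '0.5 -0.7 0 0 0 0;0.5 -0.7 0 0 0 0;0.5 -0.7 0 0 0 0;0.5 -0.7 0 0 0 0;0.5 -0.7 0 0 0 0;0.5 -0.7 0 0 0 0;0.5 -0.7 0 0 0 0;0.5 -0.7 0 0 0 0;0.5 -0.7 0 0 0 0;0.5 -0.7 0 0 0 0'
python3 -m inch '0 0 0.1 0 0 0;0 0 0.2 0 0 0;0 0 0.3 0 0 0;0 0 0.4 0 0 0;0 0 0.5 0 0 0;0 0 0.5 0 0 0;0 0 0.5 0 0 0;0 0 0.5 0 0 0'
python3 - <<'E'
from fit import *
from plan import *
plan(cur(),[(.5182,-.3594,.027,27)])
im=snapshot("scene"); c=[d for d in cut_out("scene","bottle")]; print([(d["rect"],round(d["p"],2)) for d in c])
o=get_obs(); z=o["tool_pos"][2]-.0219; im=cv2.resize(im[110:210,90:190,::-1],None,fx=5,fy=5,interpolation=cv2.INTER_CUBIC)
for P in M["bottle"]:
    p=(proj("scene",world(P,(*o["tool_pos"][:2],0),z))+.5-[90,110])*5; cv2.polylines(im,[cv2.convexHull(np.round(p).astype(np.int32))],True,(0,255,0),1)
cv2.imwrite("pics/p7.png",im)
E
```

```text
clock: 30.82
tool_pos: [0.4803, -0.6146, 0.2065]
orientation: [180.0, -0.0, 27.1]
force: [-0.2, 0.1, -0.5]
opening: 0.0352
gripper_force: 30.0
clock: 31.65
tool_pos: [0.518, -0.3605, 0.2062]
orientation: [180.0, -0.0, 27.1]
force: [1.1, -0.3, -0.9]
opening: 0.0355
gripper_force: 30.0
clock: 32.32
tool_pos: [0.5185, -0.3614, 0.0572]
orientation: [179.9, -0.0, 27.0]
force: [-0.3, -0.3, -0.2]
opening: 0.0351
gripper_force: 30.0
[ 0.5182 -0.3594  0.027  27.    ] | 0.0020 -0.0065 0.1007 0 0 0.0001 | rows 0.7 
[([117.7, 139.4, 14.6, 19.7], 0.71)]
```

View pics/p7.png

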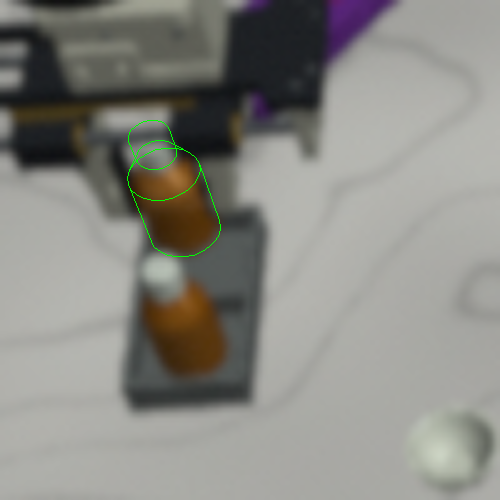

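The bottle is still upright in the grip; its outline fits with the base at (185,245). I'll lower it to contact and release at -0.2 (53 mm).

```bash
python3 -m inch '0.001 -0.004 0.03 0 0 0;0.001 -0.004 0.06 0 0 0;0.001 -0.004 0.08 0 0 0;0.001 -0.004 0.092 0 0 0;0.001 -0.004 0.098 0 0 0;0.001 -0.004 0.1 0 0 0;0.001 -0.004 0.1 0 0 0;0.001 -0.004 0.1 0 0 0'
python3 -m inch '0 0 0 0 0 0;0 0 0.002 0 0 0;0 0 0.002 0 0 0'
```

```text
clock: 33.08
tool_pos: [0.5176, -0.3589, 0.026]
orientation: [180.0, 0.0, 27.0]
force: [-0.1, 1.6, 1.3]
opening: 0.0348
gripper_force: 30.0
clock: 33.33
tool_pos: [0.5176, -0.3589, 0.0259]
orientation: [180.0, -0.0, 27.1]
force: [-2.4, 1.7, 6.2]
opening: 0.0351
gripper_force: 30.0
```

```bash
python3 -m inch '0 0 -0.001 0 0 0;0 0 -0.001 0 0 0;0 0 -0.001 0 0 0;0 0 -0.001 0 0 0;0 0 -0.001 0 0 0;0 0 -0.001 0 0 0;0 0 -0.001 0 0 0' -0.3
python3 -m inch '0 0 -0.1 0 0 0;0 0 -0.2 0 0 0;0 0 -0.3 0 0 0;0 0 -0.5 0 0 0;0 0 -0.6 0 0 0;0 0 -0.6 0 0 0;0 0 -0.6 0 0 0'
python3 -m inch '-0.5 0.7 0 0 0 0;-0.5 0.7 0 0 0 0;-0.5 0.7 0 0 0 0;-0.5 0.7 0 0 0 0;-0.5 0.7 0 0 0 0;-0.5 0.7 0 0 0 0;-0.5 0.7 0 0 0 0;-0.5 0.7 0 0 0 0;-0.5 0.7 0 0 0 0;-0.5 0.7 0 0 0 0'
python3 - <<'E'
from h import *
im=snapshot("scene")
cv2.imwrite("pics/fs2.png",cv2.resize(im[80:320,100:440,::-1],(800,565),interpolation=cv2.INTER_CUBIC))
E
```

```text
clock: 33.92
tool_pos: [0.5176, -0.3589, 0.0255]
orientation: [-180.0, 0.0, 27.0]
force: [-0.2, -0.0, -0.4]
opening: 0.0568
gripper_force: 0.0
clock: 34.5
tool_pos: [0.5195, -0.3598, 0.2102]
orientation: [179.7, -0.3, 27.1]
force: [1.1, 0.3, -1.1]
opening: 0.0574
gripper_force: 0.0
clock: 35.33
tool_pos: [0.4795, -0.6131, 0.2048]
orientation: [-179.9, 0.0, 27.1]
force: [0.5, -0.5, 0.5]
opening: 0.0569
gripper_force: 0.0
```

View pics/fs2.png

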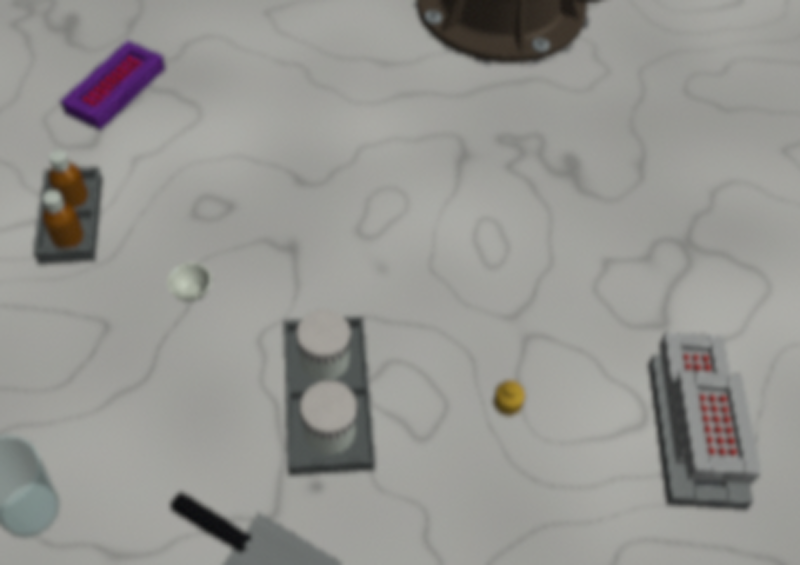

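Everything is in place: both bottles upright at (65,205), both jars at (325,370), the stack at (705,420), and the weight, dish and purple tray unmoved.

```bash
python3 -c "
from plant import close_job
print(close_job())"
```

```text
the job is handed in; nothing more can be done
None
```

The job is handed in at about 35 s: both trays are stacked level on the rack, the jar and bottle stand in their bays, and the weight, dish and purple tray are untouched; the bottle's first release failed, so I set it down a second time.

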